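# Read the date on the flagged tin through the reading lens

## Robot

A 6-joint arm with a two-finger parallel gripper is mounted at the origin on the work surface. World frame = base frame: x ahead of the robot, y to its left, z up, the work surface at z = 0. Lengths are in mm, angles in rad, forces in N, time in s.
With the tool pointing down it reaches from about 400 to 825 mm from the base axis. Payload 7 kg.
Tool frame: the origin (TCP) lies at the very end of the fingers, on their centre line; the grasp point (between the pads) lies 19 mm behind it (arm.tcp_to_grasp is the x of the grasp point in the tool frame, in mm); x points along the fingers, z is the direction in which the jaws open and shut, and the axes are right-handed (so a half turn about x gives the same grasp; the last joint's range is limited). The gripper opens to 85 mm and grips with 20 to 120 N. Pads are 22 mm wide; open, the fingers measure 114 mm over their backs; the gripper's body (76 mm by 85 mm) begins 54 mm behind the grasp point. The pads swing forward as they close: fully open they stand 13 mm farther back than shut.
Start: joints at [1.558, 0.359, 0.012, 0, -1.224, -0.288], TCP at [200.001, 644.667, 231.302] pointing down, gripper open.
Joint ranges: [-3.07, 3.07], [-1.43, 2.12], [-1.02, 1.25], [-3.03, 1.67], [-3.05, -0], [-3.03, 3.03]. Speed limits (rad/s): [2.39, 2.39, 3.01, 3.14, 3.14, 3.14].

## Interface

Orientations are given as a rotation vector (axis times angle).
In Python, from bench import arm, camera, camera_info, ticket gives the robot as it stands. The module is installed in compiled form; this text tells all that it offers.
- The arm moves only by the tool step_arm, never from a script. Its argument "motion" is a list that holds one entry, the list of rows, each a list of 7 numbers: the shift along the tool's x, y, z in m, then the turn, a rotation vector about the tool's x, y, z in degrees, then the closure, from 0 (fully open) to 1 (shut). In form: [[[tx, ty, tz, rx, ry, rz, grip], ...]]. A call has exactly 8 rows; each row shifts and turns the pose as measured when the row begins, along the tool's axes as they then stand; what a row does not reach is not made up. A row lasts 1/10 s, in which the tool goes at most 50 mm and 8.59 degrees, less where a joint would pass 70% of its speed; a pose out of reach is approached as far as the arm can. A call with a gripper value outside its range is refused whole. The fingers move at their own pace and stop on an object; the grip force is fixed at half the most. Time passes only in rows, so rows that do not move let the fingers close, or fill a call up. It gives the time, the measured TCP pose, the force and the opening at its end, in the units of the state.
- arm.sense(): the state, without advancing time (a new reading comes with each control period).
- camera(name): name is "scene" or "top" or "wrist"; returns the picture (420x560x3 uint8, red, green, blue); there is no depth.
- camera_info(name): a dict with "mtx" (3x3 intrinsics, pixels), "D" ([k1, k2, p1, p2, k3] as OpenCV has them; the pictures are not rectified), "cam_to_world" (4x4, takes a point from camera to world coordinates). Camera axes: x right, y up, looking along -z (the intrinsics and any distortion apply to the point x, -y, -z); pixel columns grow to the right and rows downward; lengths in mm; the calibration is good to about 2 mm. A picture is of the moment at which its call begins: read the wrist's pose just before it. camera_info takes no time and is no camera call; for the wrist camera it gives the pose at the moment of the call.
- ticket.hand_in(): hands the job in, once; it reports no verdict.
The state is a dict: "time": time; "qpos": joint angles; "joint_vel": joint speeds; "effort": joint torques, N m; "ee_pos": TCP position; "tool_rot": TCP orientation; "force": force on the tool from outside, world axes, zero at the start; "ft_torque": the same for the moment, N m; "gripper_width": opening from 0.0 (shut) to 1.0 (fully open).
Only numpy, scipy, OpenCV 4.12 (cv2) and the standard library are available. Lean on these libraries where they do the work, as an engineer would, in place of code of your own. Each camera call takes 0.05 s, during which the arm holds its last target.

## Task

Pick up the reading lens from its rest and hold it over the tin that has the yellow token in front of it, so that its date code can be read: lens centred over the lid, level, and at the focus height, that is with the middle of the lens's thickness at the height of the top face of the orange collar on the focus post. Finish while still holding the lens steady there in the gripper, resting on nothing; leave the tins, the tokens, the collar and everything else where they stand.

Things in the scene. Friction and masses are not known exactly. Their poses are not given: they have to be found in the camera images.
- lens_center (a point): optical centre of the reading lens, on its mid-plane: a round lens in a black rim of outer diameter 85, 12 thick, at the +x end of the handle. Same axes as lens_grip (z is the lens's optical axis, up at the start)
- lens_grip (a point): the place to grip the reading lens: centre of its straight blue handle, 18 wide (y) and 20 high (z), which is clear for the fingers from 40 behind to 30 ahead of this point. It is also about the centre of mass (whole lens 0.10 to 0.17 kg). x points along the handle to the lens, whose centre lies 85 ahead in the same plane; the handle's steel end lies 92 behind. At the start the lens lies level on its rest, handle mid-plane 40 above the table
- lens_rest: fixed wooden rest of the reading lens; base plate 200 x 60 x 6, with a block under the handle's tail (x -81 to -55, top 30 above the table) and one under the lens (x 65 to 105, top 34); nothing but the base plate lies under the handle between. Origin on the table straight below lens_grip at the start, x towards the lens
- board: fixed white inspection board, 170 (x) x 300 (y) x 6 thick, with three bays side by side along y divided by grey lines; in each bay one tin with one token before it. Origin: centre of its underside
- tin_a_lid (a point): an upright steel food tin with a red label and a yellow stripe, diameter 56, height 88, loose, standing on the white board; the point is the centre of its lid (top face)
- tin_b_lid (a point): an upright steel food tin with a red label and a yellow stripe, diameter 56, height 88, loose, standing on the white board; the point is the centre of its lid (top face)
- tin_c_lid (a point): an upright steel food tin with a red label and a yellow stripe, diameter 56, height 88, loose, standing on the white board; the point is the centre of its lid (top face)
- check_token_mid (a point): the yellow token (to be checked); it marks the tin in the same bay, which is the one nearest to it: loose turned plastic token, diameter 28 at the foot, 38 high, standing on the white board about 75 in front of one tin (on the tin's robot side); the point is on its axis, half-way up
- ok_token_a_mid (a point): a green token (passed): loose turned plastic token, diameter 28 at the foot, 38 high, standing on the white board about 75 in front of one tin (on the tin's robot side); the point is on its axis, half-way up
- ok_token_b_mid (a point): a green token (passed): loose turned plastic token, diameter 28 at the foot, 38 high, standing on the white board about 75 in front of one tin (on the tin's robot side); the point is on its axis, half-way up
- focus_post: fixed focus post: steel rod of diameter 12, 295 high in all, on a round foot of diameter 90, beyond the board; origin at the centre of its underside
- focus_mark (a point): the focus mark: centre of the top face of the orange collar (diameter 48, 14 thick) on the focus post; its height above the table (170 to 220) is the height at which to hold the lens's mid-plane. The collar stays where it is by friction
- tape_roll: loose roll of brown tape lying flat, diameter 96, 48 high; origin at the centre of its underside
- milk_carton: loose small carton, white with a blue band, 50 x 70 x 110 high; origin at the centre of its underside
- mug: loose white mug, diameter 74, 85 high, handle to its +y; origin at the centre of its underside
Mind the look-alikes: they are no part of the job. Leave any pink or purple look-alike of the part that bears lens_center alone.

How it is judged (in metres and radians):
On the way:
1. the reading lens is lifted off its rest in the gripper (height (world z) of lens_center above 0.08 m and contact force between the fingers and lens above 1 N), for 0.1 s.
At the end, for the whole second after the job is handed in: The fingers hold the lens still (under 30 mm/s) and free of the tins and the post, its centre within 15 mm sideways of the lid centre of the tin marked by the yellow token, its mid-plane within 10 mm of the height of the collar's top face, tilted less than 0.14 rad (8 degrees) from level (((horizontal distance between check_token_mid and tin_a_lid below 0.1 m and horizontal distance between lens_center and tin_a_lid below 0.015 m) or (horizontal distance between check_token_mid and tin_b_lid below 0.1 m and horizontal distance between lens_center and tin_b_lid below 0.015 m) or (horizontal distance between check_token_mid and tin_c_lid below 0.1 m and horizontal distance between lens_center and tin_c_lid below 0.015 m)) and z of lens_center in the frame of focus_mark between -0.01 and 0.01 m and angle between lens_center's own z axis and vertical below 0.14 rad and contact force between the fingers and lens above 1 N and linear speed of lens below 0.03 m/s and contact force between lens and focus_post below 0.2 N and contact force between lens and tin_a below 0.2 N and contact force between lens and tin_b below 0.2 N and contact force between lens and tin_c below 0.2 N); the arm keeps its last pose, push and grip.
It fails at once if a tin is moved by more than 20 mm or tipped (distance of any of tin_a_lid, tin_b_lid, tin_c_lid from where it was at the start of the episode above 0.02 m).
It fails at once if a token is moved by more than 20 mm (distance of any of check_token_mid, ok_token_a_mid, ok_token_b_mid from where it was at the start of the episode above 0.02 m).
It fails at once if the focus collar is shifted by more than 6 mm (distance of focus_mark from where it was at the start of the episode above 0.006 m).
It fails at once if the tape roll, carton or mug is moved by more than 30 mm (distance of any of tape_roll, milk_carton, mug from where it was at the start of the episode above 0.03 m).
It also fails if it takes over 35 s, if anything falls off the work surface, if the arm or the gripper's body presses on something with over 40 N, if the wrist force passes 120 N, or if a joint passes its speed limit or range.

## Working session

There is one attempt and no reset: what is moved stays moved. The work goes in short steps, Python scripts to look and compute and a tool call to move; the robot and the scene stay as the last step left them, time stands still between calls to the robot, and variables do not carry over. Pictures are saved under pics/ and viewed, and the job is handed in when it is done.

Besides the shell and the picture viewer there is one more tool, called after "Call:" as name(argument=value, ...), one argument or row to a line, values as JSON. step_arm: Moves the arm, as the interface text tells. Its arguments: {"type":"object","properties":{"motion":{"type":"array","items":{"type":"array","items":{"type":"array","items":{"type":"number"}}}}},"required":["motion"]}

```bash
mkdir -p pics; python3 - <<'E'
from bench import arm,camera,camera_info
import cv2,numpy as np
print(arm.sense())
print(arm.tcp_to_grasp)
for n in("scene","top","wrist"):
    i=camera_info(n);print(n,np.round(i["mtx"],1).tolist(),i["D"],np.round(i["cam_to_world"],3).tolist())
    p=camera(n);cv2.imwrite(f"pics/{n}0.png",p[:,:,::-1])
E
```

```text
{'time': 0.0, 'qpos': array([ 1.55808416e+00,  3.59392239e-01,  1.10693028e-02, -3.46700280e-04,
       -1.22409889e+00, -2.88100803e-01]), 'joint_vel': array([ 2.02578616e-04,  2.13714996e-04, -8.67326671e-04, -4.33062368e-04,
       -8.09436629e-06,  9.16209562e-04]), 'effort': array([-3.95047118e-04, -5.83314872e+01,  2.93408185e+01,  6.93665877e+00,
       -5.97871505e-03, -7.33618521e-06]), 'ee_pos': array([199.88371627, 644.22680131, 230.36538592]), 'tool_rot': array([ 1.42598308,  1.05035289, -1.42818228]), 'force': array([ 0.43976231, -0.4827329 ,  0.09531466]), 'ft_torque': array([ 0.01310368, -0.02439733, -0.00584818]), 'gripper_width': 1.002004662457237}
-18.700000000000003
scene [[536.1, 0.0, 279.4], [0.0, 536.1, 212.9], [0.0, 0.0, 1.0]] [0.05341803 0.         0.         0.         0.        ] [[0.758, -0.388, 0.524, 1276.875], [0.652, 0.424, -0.628, -843.794], [0.021, 0.818, 0.574, 948.269], [0.0, 0.0, 0.0, 1.0]]
top [[403.4, 0.0, 283.3], [0.0, 403.4, 215.0], [0.0, 0.0, 1.0]] [0.02791935 0.         0.         0.         0.        ] [[0.01, 0.983, -0.185, 381.626], [-1.0, 0.01, -0.003, 36.384], [-0.001, 0.185, 0.983, 1118.589], [0.0, 0.0, 0.0, 1.0]]
wrist [[316.1, 0.0, 279.9], [0.0, 316.1, 211.5], [0.0, 0.0, 1.0]] [-0.06270331  0.          0.          0.          0.        ] [[-0.296, 0.903, 0.31, 278.782], [-0.955, -0.28, -0.095, 620.055], [0.001, -0.324, 0.946, 372.658], [0.0, 0.0, 0.0, 1.0]]
```

View pics/scene0.png

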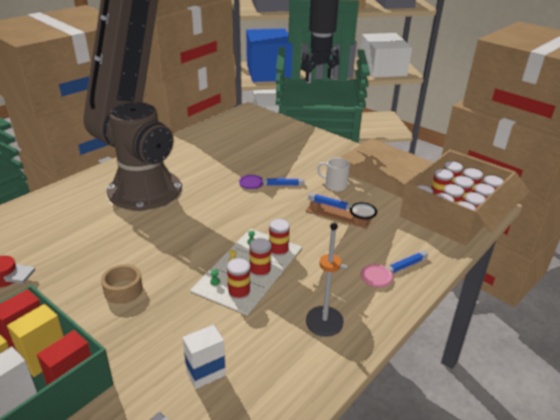

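View pics/top0.png

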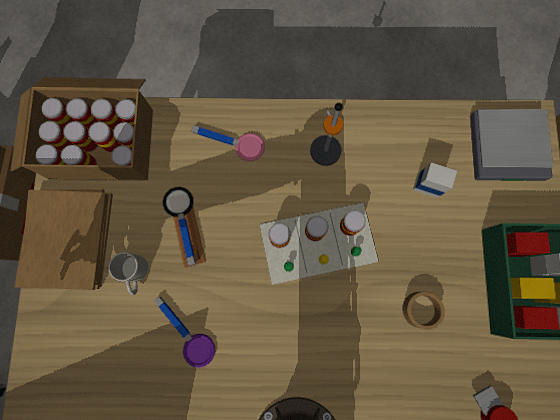

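View pics/wrist0.png

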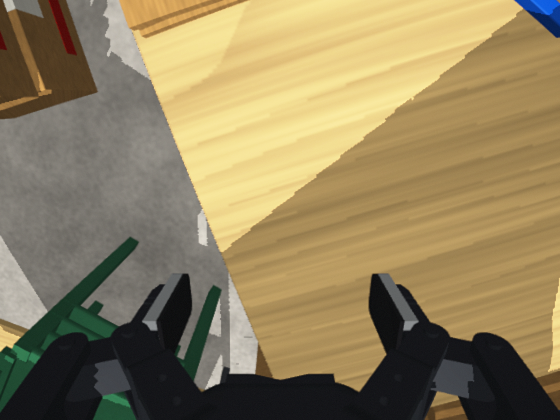

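Top view: the candidates for the lens are the pink one (250,146), the purple one (199,350), and the black-rimmed one on the wooden rest (178,202) with its handle at (186,240). The black-rimmed one fits the description. The yellow token is at (323,259), in the middle bay, with its tin at (317,227). I'll check these in enlarged crops.

```bash
python3 - <<'E'
import cv2,numpy as np
t=cv2.imread("pics/top0.png");s=cv2.imread("pics/scene0.png")
def crop(im,x,y,w,h,k,n):
    cv2.imwrite(n,cv2.resize(im[y:y+h,x:x+w],None,fx=k,fy=k,interpolation=cv2.INTER_CUBIC))
crop(t,140,175,100,100,6,"pics/c_lens.png")
crop(t,255,95,130,100,6,"pics/c_post.png")
crop(t,255,195,130,100,6,"pics/c_tin.png")
crop(s,290,210,80,130,4.6,"pics/s_post.png")
crop(s,190,180,200,130,4,"pics/s_lens.png")
E
```

```text
(no output)
```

View pics/c_lens.png

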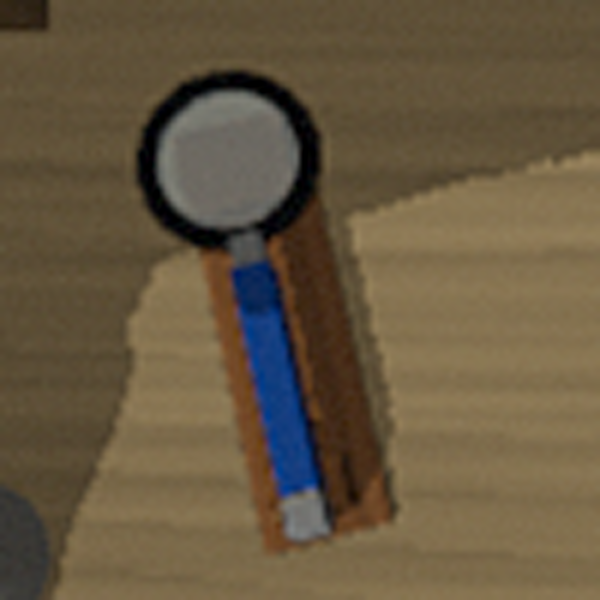

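View pics/c_post.png

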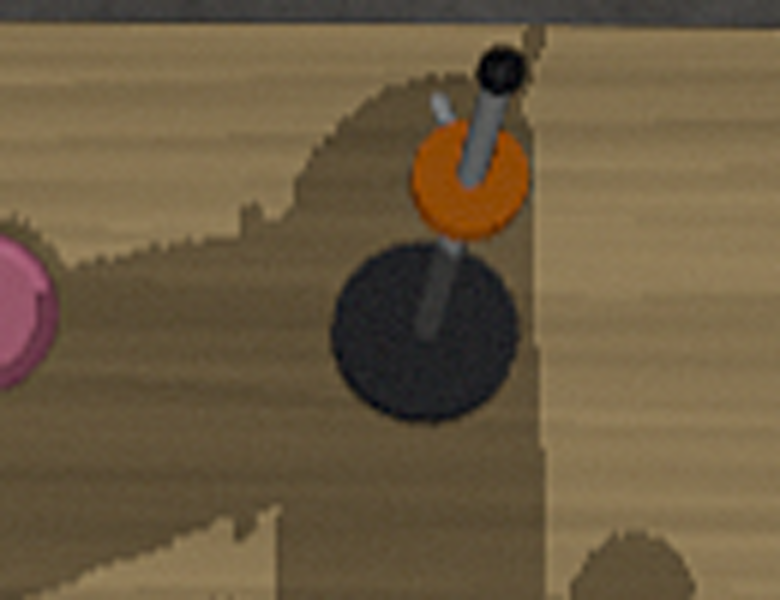

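View pics/c_tin.png

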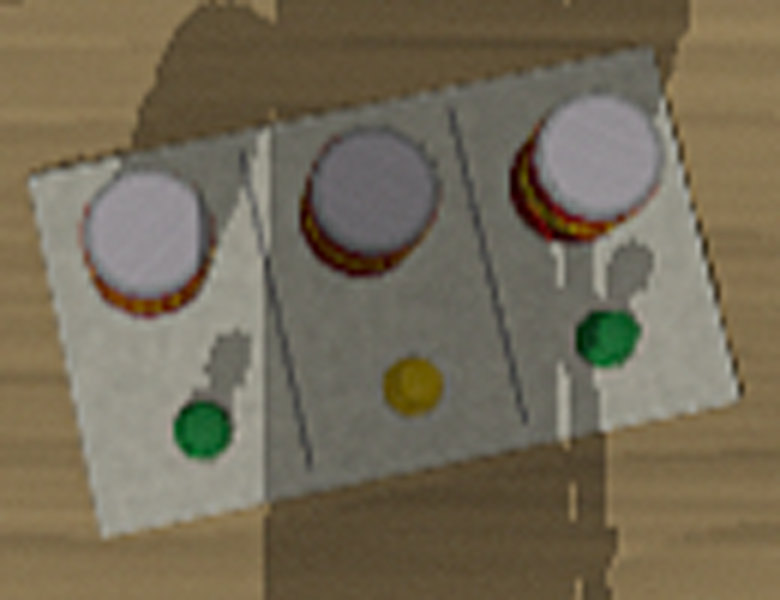

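View pics/s_post.png

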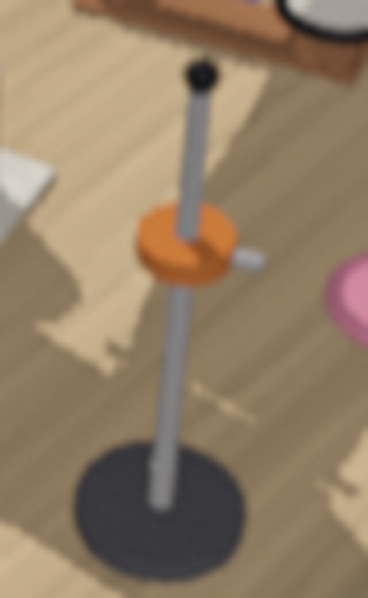

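View pics/s_lens.png

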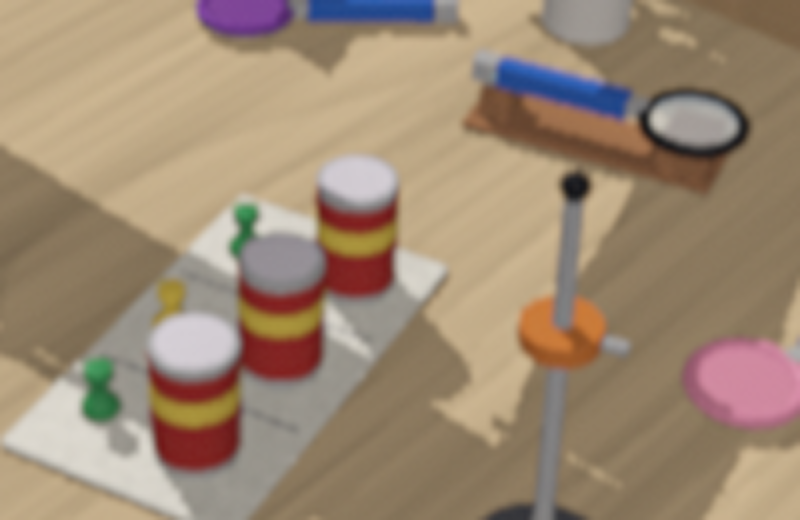

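```bash
cat > h.py <<'E'
import cv2,numpy as np
from bench import camera_info
def proj(n,P,info=None):
    i=info or camera_info(n);T=np.linalg.inv(i["cam_to_world"]);P=np.atleast_2d(P).astype(float)
    c=P@T[:3,:3].T+T[:3,3];c=c*[1,-1,-1]
    return cv2.projectPoints(c.reshape(-1,1,3),np.zeros(3),np.zeros(3),i["mtx"],np.array(i["D"],float))[0].reshape(-1,2)
def unp(n,uv,z,info=None):
    i=info or camera_info(n)
    q=cv2.undistortPoints(np.array(uv,float).reshape(-1,1,2),i["mtx"],np.array(i["D"],float)).reshape(-1,2)
    M=np.array(i["cam_to_world"]);d=np.c_[q[:,0],-q[:,1],-np.ones(len(q))]@M[:3,:3].T
    o=M[:3,3];return o+d*((z-o[2])/d[:,2])[:,None]
def circ(c,r,n=60):
    a=np.linspace(0,2*np.pi,n);return np.c_[c[0]+r*np.cos(a),c[1]+r*np.sin(a),np.full(n,c[2])]
def cc(u,x,y,k): return [(u[0]+.5)/k-.5+x,(u[1]+.5)/k-.5+y]
def draw(im,n,P,x,y,k,col,info=None):
    p=(proj(n,P,info)-[x,y]+.5)*k-.5
    cv2.polylines(im,[np.round(p).astype(int)],False,col,1)
E
python3 - <<'E'
from h import *
L=lambda p,z:unp("top",cc(p,140,175,6),z)[0].round(1)
print("lens",L((229,159),42)," neck/blue",L((254,264),50)," bluetail",L((299,495),50),"tailend",L((308,538),48))
T=lambda p,z:unp("top",cc(p,255,195,6),z)[0].round(1)
for n,p in dict(l=(147,232),m=(373,190),r=(599,153)).items(): print(n,T(p,94))
print("scene mid lid",unp("scene",cc((283,264),190,180,4),94).round(1))
for n,p in dict(g1=(203,428),y=(414,384),g2=(606,337)).items(): print(n,T(p,30))
f=unp("top",cc((425,332),255,95,6),5)[0];f2=unp("scene",cc((160,511),290,210,4.6),5)[0]
print("foot",f,f2)
i=camera_info("scene")
for z in range(160,231,10):
  print(z,"collar top cam",unp("top",cc((470,178),255,95,6),z)[0].round(1),"scene",unp("scene",cc((187,232),290,210,4.6),z)[0].round(1))
print("ball",unp("top",cc((502,70),255,95,6),295)[0],unp("scene",cc((201,75),290,210,4.6),295)[0])
E
```

```text
lens [620.1 327.8  42. ]  neck/blue [570.3 311.7  50. ]  bluetail [467.4 286.   50. ] tailend [448.7 281.5  48. ]
l [526.9  49.6  94. ]
m [546.1 -47.   94. ]
r [ 563.2 -144.    94. ]
scene mid lid [[555.7 -52.   94. ]]
g1 [447.9  24.3  30. ]
y [468.6 -70.1  30. ]
g2 [ 490.6 -156.5   30. ]
foot [784.29067998 -80.29816026   5.        ] [786.24003193 -78.39114318   5.        ]
160 collar top cam [796.2 -83.5 160. ] scene [764.8 -45.  160. ]
170 collar top cam [791.9 -82.2 170. ] scene [771.3 -55.1 170. ]
180 collar top cam [787.5 -81.  180. ] scene [777.8 -65.3 180. ]
190 collar top cam [783.2 -79.7 190. ] scene [784.3 -75.4 190. ]
200 collar top cam [778.9 -78.5 200. ] scene [790.8 -85.5 200. ]
210 collar top cam [774.6 -77.2 210. ] scene [797.3 -95.7 210. ]
220 collar top cam [770.2 -76.  220. ] scene [ 803.8 -105.8  220. ]
230 collar top cam [765.9 -74.7 230. ] scene [ 810.3 -115.9  230. ]
ball [779.51138999 -78.65799131 295.        ] [792.72269266 -89.61832364 295.        ]
```

```bash
python3 - <<'E'
from h import *
s=cv2.imread("pics/scene0.png");t=cv2.imread("pics/top0.png")
def C(im,x,y,w,h,k): return cv2.resize(im[y:y+h,x:x+w],None,fx=k,fy=k,interpolation=cv2.INTER_CUBIC)
# post: scene with collar at z 185,192,199
outs=[]
f=(784.5,-79.5)
for z in (186,192,198):
    k=8;x,y,w,h=305,235,50,45
    a=C(s,x,y,w,h,k);draw(a,"scene",circ((*f,z),24),x,y,k,(255,255,0));draw(a,"scene",circ((*f,z-14),24),x,y,k,(255,0,255))
    x,y=310,100;b=C(t,x,y,50,45,k);draw(b,"top",circ((*f,z),24),x,y,k,(255,255,0));draw(b,"top",circ((*f,z-14),24),x,y,k,(255,0,255))
    outs.append(np.vstack([a,b]))
o=np.hstack(outs);cv2.imwrite("pics/o_post.png",cv2.resize(o,None,fx=.66,fy=.66))
k=6;x,y=220,200;a=C(s,x,y,90,90,k)
x2,y2=280,190;b=C(t,x2,y2,90,90,k)
for z,r in((94,28),(6,28)):
  draw(a,"scene",circ((546.5,-47.5,z),r),x,y,k,(255,255,0));draw(b,"top",circ((546.5,-47.5,z),r),x2,y2,k,(255,255,0))
cv2.imwrite("pics/o_tin.png",cv2.resize(np.hstack([a,b]),None,fx=.74,fy=.74))
E
```

```text
(no output)
```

View pics/o_post.png

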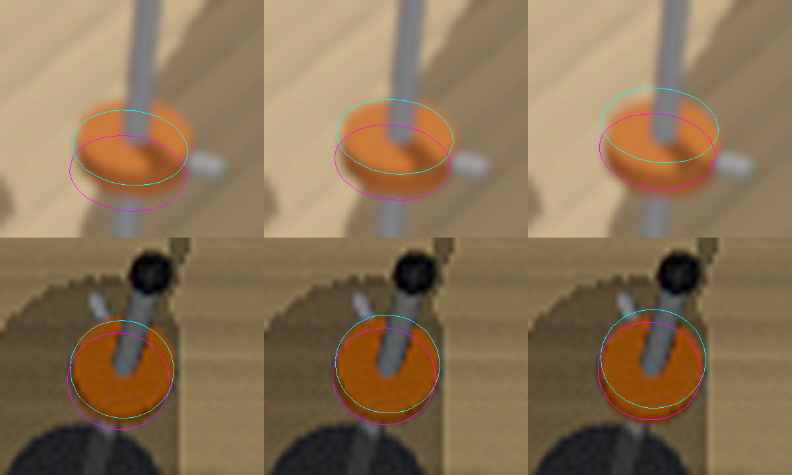

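View pics/o_tin.png

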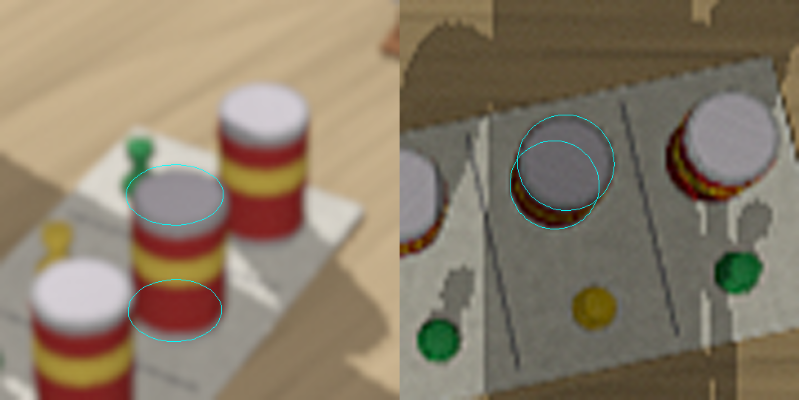

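```bash
cat >> h.py <<'E'
from scipy.spatial.transform import Rotation as R
def goto(pos,yaw,n=1):
    """yaw: jaw axis(tool z) horizontal; tool x down; handle dir yaw deg -> tool z = perpendicular"""
    from bench import arm
    s=arm.sense();A=R.from_rotvec(s["tool_rot"]);p=np.array(s["ee_pos"])
    best=None
    for sg in(1,-1):
        a=np.radians(yaw);z=sg*np.array([-np.sin(a),np.cos(a),0]);x=np.array([0,0,-1.]);y=np.cross(z,x)
        B=R.from_matrix(np.c_[x,y,z]);d=(A.inv()*B).as_rotvec(degrees=True)
        if best is None or np.linalg.norm(d)<np.linalg.norm(best[0]): best=(d,B)
    d,B=best;w=np.array(pos)-p
    print("t",round(s["time"],2),"pos",p.round(1),"q",np.round(s["qpos"],2),"F",np.round(s["force"],1),"grip",round(s["gripper_width"],3))
    print("rot deg",d.round(2),"dworld",w.round(1),"shift in tool now",(A.inv().apply(w)/1000).round(4),"after rot",(B.inv().apply(w)/1000).round(4))
E
python3 - <<'E'
from h import *
goto([538,305.6,120],15.1)
E
```

```text
t 0.15 pos [199.9 644.3 230.6] q [ 1.56  0.36  0.01 -0.   -1.22 -0.29] F [0.  0.3 0. ] grip 1.003
rot deg [-3.234e+01  7.000e-02  1.000e-02] dworld [ 338.1 -338.7 -110.6] shift in tool now [0.1109 0.4233 0.2232] after rot [0.1106 0.2382 0.4151]
```

Call:
step_arm(
  motion=[
    [[0,0,0,-8.1,0,0,0],[0,0,0,-8.1,0,0,0],[0,0,0,-8.1,0,0,0],[0,0,0,-8.1,0,0,0],[0,0.023,0.041,0,0,0,0],[0,0.023,0.041,0,0,0,0],[0,0.023,0.041,0,0,0,0],[0,0.023,0.041,0,0,0,0]],
  ],
)

```text
time: 0.95
ee_pos: [333.8, 511.8, 226.3]
tool_rot: [0.982, 1.332, -0.993]
force: [0.9, 1.6, 1.1]
gripper_width: 0.999
```

```bash
python3 -c "
from h import *
goto([538,305.6,120],15.1)"
```

```text
t 0.95 pos [333.8 511.8 226.3] q [ 1.31  0.26 -0.14  0.   -1.18  0.56] F [0.9 1.6 1.1] grip 0.999
rot deg [1.9  0.38 0.22] dworld [ 204.2 -206.2 -106.3] shift in tool now [0.1075 0.1354 0.2562] after rot [0.1063 0.1434 0.2523]
```

Call:
step_arm(
  motion=[
    [[0,0.024,0.042,1.9,0,0,0],[0,0.024,0.042,0,0,0,0],[0,0.024,0.042,0,0,0,0],[0,0.024,0.042,0,0,0,0],[0,0.02,0.04,0,0,0,0],[0,0.012,0.024,0,0,0,0],[0,0,0,0,0,0,0],[0,0,0,0,0,0,0]],
  ],
)

```text
time: 1.75
ee_pos: [527.2, 308.1, 226.0]
tool_rot: [1.009, 1.317, -1.026]
force: [-0.8, 1.3, -0.5]
gripper_width: 1.002
```

```bash
python3 -c "
from h import *
from bench import camera
goto([538,305.6,120],15.1)
i=camera_info('wrist');np.save('w1.npy',i,allow_pickle=True)
cv2.imwrite('pics/w1.png',camera('wrist')[:,:,::-1])"
```

```text
t 1.75 pos [527.2 308.1 226. ] q [ 0.85  0.26 -0.14  0.   -1.18  0.98] F [-0.8  1.3 -0.5] grip 1.002
rot deg [-0.41  0.48  0.35] dworld [  10.8   -2.5 -106. ] shift in tool now [0.1059 0.0104 0.0043] after rot [0.106  0.0098 0.0052]
```

View pics/w1.png

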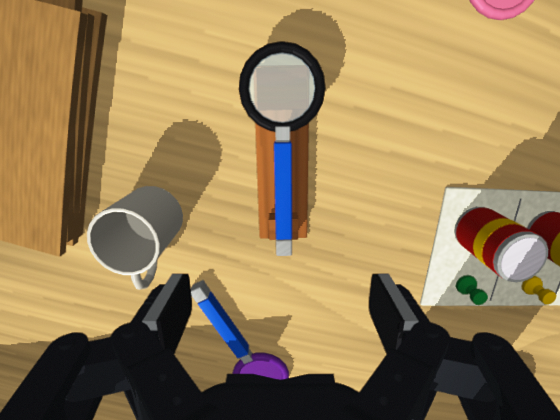

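The wrist view shows the black-rimmed lens centred at (282,87), its blue handle from (283,142) to (284,240), and its steel end at (284,254). The purple look-alike (260,368) and the mug (140,230) are both clear of the grasp.

```bash
python3 -c "
from h import *
i=np.load('w1.npy',allow_pickle=True).item()
l=unp('wrist',(282,87),42,i)[0];t=unp('wrist',(284.5,255),46,i)[0];b0=unp('wrist',(283,142),50,i)[0];b1=unp('wrist',(284,240),50,i)[0]
print(l,t,b0,b1)
d=(l-t)[:2];print(np.linalg.norm(d),np.degrees(np.arctan2(d[1],d[0])));u=d/np.linalg.norm(d)
print('grip',l[:2]-85*u,t[:2]+92*u)
print('wrist lid?',unp('wrist',(522,257),94,i))
goto([537,304.5,70],15.1)
"
```

```text
[622.06360564 330.085868    42.        ] [450.22857011 281.69975609  46.        ] [572.17142581 315.97394471  50.        ] [469.82000516 287.60930273  50.        ]
178.51749287385948 15.72640590058298
grip [540.24541637 307.04712011] [538.78472791 306.63581263]
wrist lid? [[530.05010463  53.90942385  94.        ]]
t 1.8 pos [527.  308.4 226. ] q [ 0.85  0.26 -0.14  0.   -1.18  0.98] F [ 0.   0.7 -0.2] grip 1.001
rot deg [-0.37  0.49  0.35] dworld [  10.    -3.9 -156. ] shift in tool now [0.1559 0.0097 0.005 ] after rot [0.156  0.0087 0.0064]
```

Call:
step_arm(
  motion=[
    [[0.03,0.0105,0.005,-0.3,0.5,0.35,0],[0.04,0,0,0,0,0,0],[0.04,0,0,0,0,0,0],[0.035,0,0,0,0,0,0],[0.02,0,0,0,0,0,0],[0.01,0,0,0,0,0,0],[0,0,0,0,0,0,0],[0,0,0,0,0,0,0]],
  ],
)

```text
time: 2.6
ee_pos: [535.9, 315.1, 47.9]
tool_rot: [1.011, 1.326, -1.0]
force: [-0.1, 0.6, 0.5]
gripper_width: 1.0
```

```bash
python3 -c "
from h import *
from bench import camera
goto([538.5,306.3,21.3],15.4)
i=camera_info('wrist');np.save('w2.npy',i,allow_pickle=True)
cv2.imwrite('pics/w2.png',camera('wrist')[:,:,::-1])"
```

```text
t 2.6 pos [535.9 315.1  47.9] q [ 0.85  0.44 -0.33  0.   -0.8   1.  ] F [-0.1  0.6  0.5] grip 1.0
rot deg [ 0.28 -0.19 -0.33] dworld [  2.6  -8.8 -26.6] shift in tool now [ 0.0266 -0.      0.0093] after rot [0.0266 0.0002 0.0092]
```

View pics/w2.png

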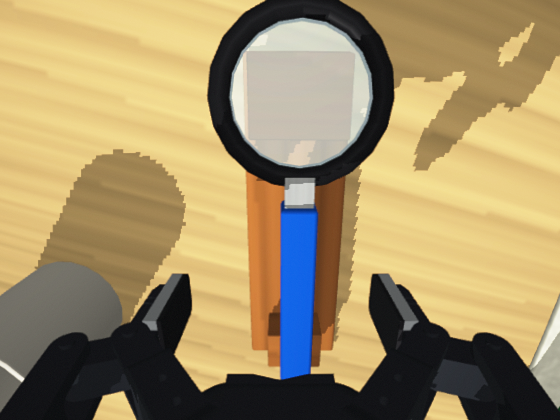

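Call:
step_arm(
  motion=[
    [[0,0,0.009,0.3,0,0,0],[0.015,0,0,0,0,0,0],[0.012,0,0,0,0,0,0],[0,0,0,0,0,0,0],[0,0,0,0,0,0,0],[0,0,0,0,0,0,0],[0,0,0,0,0,0,0],[0,0,0,0,0,0,0]],
  ],
)

```text
time: 3.45
ee_pos: [542.4, 307.8, 27.6]
tool_rot: [1.024, 1.321, -0.994]
force: [0.8, 0.9, -0.6]
gripper_width: 1.004
```

```bash
python3 -c "
from h import *
goto([538.5,306.3,21.3],15.4)
i=camera_info('wrist')
print(proj('wrist',[[538.5,306.3,50],[560,312,50]],i))"
```

```text
t 3.45 pos [542.4 307.8  27.6] q [ 0.83  0.46 -0.35  0.   -0.74  1.01] F [ 0.8  0.9 -0.6] grip 1.004
rot deg [-0.05 -0.51 -0.92] dworld [-3.9 -1.5 -6.3] shift in tool now [ 0.0062 -0.0042  0.0005] after rot [ 0.0063 -0.0041  0.0004]
[[281.92130016 307.17207613]
 [282.51749246 262.83849172]]
```

Call:
step_arm(
  motion=[
    [[0.006,-0.004,0,0,-0.5,-0.9,0],[0.003,0,0,0,0,0,0],[0,0,0,0,0,0,0.5],[0,0,0,0,0,0,1],[0,0,0,0,0,0,1],[0,0,0,0,0,0,1],[0,0,0,0,0,0,1],[0,0,0,0,0,0,1]],
  ],
)

```text
time: 4.25
ee_pos: [538.3, 307.1, 18.1]
tool_rot: [1.008, 1.324, -1.01]
force: [-0.4, 0.0, -1.4]
gripper_width: 0.202
```

```bash
python3 -c "
from h import *
from bench import camera
goto([538.5,306.3,21.3],15.4)
cv2.imwrite('pics/w3.png',camera('wrist')[:,:,::-1])"
```

```text
t 4.25 pos [538.3 307.1  18.1] q [ 0.83  0.48 -0.35  0.   -0.74  1.01] F [-0.4  0.  -1.4] grip 0.202
rot deg [-0.01  0.03  0.04] dworld [ 0.2 -0.8  3.2] shift in tool now [-0.0032 -0.0001  0.0009] after rot [-0.0032 -0.0001  0.0009]
```

View pics/w3.png

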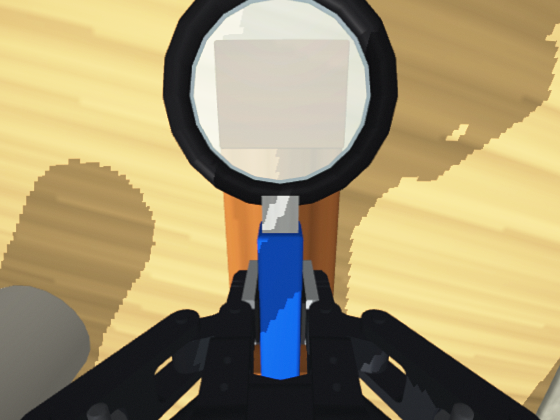

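Gripped: the opening of 0.202 (about 17 mm) matches the 18 mm handle. Next I lift.

Call:
step_arm(
  motion=[
    [[-0.01,0,0,0,0,0,1],[-0.02,0,0,0,0,0,1],[-0.03,0,0,0,0,0,1],[-0.035,0,0,0,0,0,1],[-0.035,0,0,0,0,0,1],[-0.025,0,0,0,0,0,1],[-0.01,0,0,0,0,0,1],[0,0,0,0,0,0,1]],
  ],
)

```text
time: 5.1
ee_pos: [537.4, 305.8, 192.0]
tool_rot: [1.007, 1.324, -1.013]
force: [0.3, -0.2, -2.2]
gripper_width: 0.203
```

```bash
python3 -c "
from h import *
from bench import camera
goto([464,-69,168],15.4)
i=camera_info('wrist');np.save('w4.npy',i,allow_pickle=True)
cv2.imwrite('pics/w4.png',camera('wrist')[:,:,::-1])
s=cv2.imread('pics/scene0.png');t=cv2.imread('pics/top0.png')
# collar fit
from scipy.optimize import minimize
for n,im,box in(('scene',s,(312,245,60,40)),('top',t,(315,100,40,45))):
    hsv=cv2.cvtColor(im,cv2.COLOR_BGR2HSV);x,y,w,h=box
    m=cv2.inRange(hsv,(5,140,60),(20,255,255));M=np.zeros_like(m);M[y:y+h,x:x+w]=m[y:y+h,x:x+w]
    ys,xs=np.nonzero(M);print(n,'orange bbox',xs.min(),xs.max(),ys.min(),ys.max(),len(xs))
    for z in(180,184,188,192,196,200):
        P=np.vstack([circ((784.5,-79.5,z),24),circ((784.5,-79.5,z-14),24)]);p=proj(n,P)
        print(z,p[:,0].min().round(1),p[:,0].max().round(1),p[:,1].min().round(1),p[:,1].max().round(1))
"
```

```text
t 5.1 pos [537.4 305.8 192. ] q [ 0.83  0.3  -0.17 -0.   -1.11  1.01] F [ 0.3 -0.2 -2.2] grip 0.203
rot deg [-0.05  0.1   0.16] dworld [ -73.4 -374.8  -24. ] shift in tool now [ 0.0251 -0.1699  0.3419] after rot [ 0.024  -0.1703  0.3418]
scene orange bbox 320 340 255 271 257
180 317.6 339.8 257.4 276.6
184 317.7 340.0 256.1 275.2
188 317.8 340.1 254.7 273.8
192 317.9 340.3 253.3 272.4
196 318.0 340.5 251.9 271.0
200 318.1 340.6 250.5 269.6
top orange bbox 323 342 115 135 270
180 322.1 342.1 116.3 136.8
184 322.2 342.3 115.6 136.2
188 322.4 342.5 114.9 135.5
192 322.5 342.8 114.2 134.9
196 322.7 343.0 113.4 134.3
200 322.8 343.3 112.7 133.7
```

View pics/w4.png

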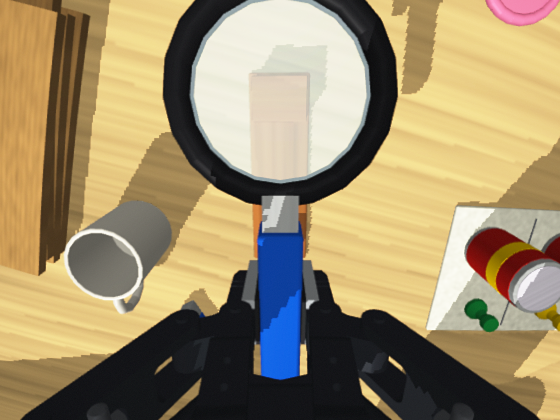

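The lens is lifted (opening 0.203, lens against a steady handle in the wrist view). Fitting the collar gives a top face at z of about 190–191 in both fixed views. Next I carry it to the middle tin.

Call:
step_arm(
  motion=[
    [[0,-0.01,0.02,0,0,0,1],[0,-0.018,0.036,0,0,0,1],[0,-0.019,0.038,0,0,0,1],[0,-0.019,0.038,0,0,0,1],[0,-0.019,0.038,0,0,0,1],[0,-0.018,0.036,0,0,0,1],[0,-0.01,0.02,0,0,0,1],[0,0,0,0,0,0,1]],
  ],
)

```text
time: 5.95
ee_pos: [477.6, 46.5, 177.6]
tool_rot: [0.989, 1.335, -1.032]
force: [0.1, 0.8, -0.6]
gripper_width: 0.199
```

```bash
python3 -c "
from h import *
goto([464,-69,168.6],15.4)"
```

```text
t 5.95 pos [477.6  46.5 177.6] q [ 0.51  0.1  -0.47  0.   -1.04  1.33] F [ 0.1  0.8 -0.6] grip 0.199
rot deg [-0.02  0.41  1.56] dworld [ -13.6 -115.5   -9. ] shift in tool now [ 0.011  -0.0435  0.1076] after rot [ 0.009  -0.0438  0.1077]
```

Call:
step_arm(
  motion=[
    [[0,-0.008,0.015,0,0.4,1.5,1],[0,-0.012,0.028,0,0,0,1],[0,-0.012,0.028,0,0,0,1],[0,-0.008,0.02,0,0,0,1],[0,-0.004,0.01,0,0,0,1],[0,0,0,0,0,0,1],[0,0,0,0,0,0,1],[0,0,0,0,0,0,1]],
  ],
)

```text
time: 6.75
ee_pos: [457.5, -65.0, 168.8]
tool_rot: [1.002, 1.334, -1.021]
force: [-0.2, 0.1, -0.4]
gripper_width: 0.206
```

```bash
python3 -c "
from h import *
goto([464,-69,168.6],15.4)"
```

```text
t 6.75 pos [457.5 -65.  168.8] q [ 0.29  0.07 -0.52 -0.   -1.    1.55] F [-0.2  0.1 -0.4] grip 0.206
rot deg [-0.07 -0.06  0.87] dworld [ 6.5 -4.  -0.2] shift in tool now [0.0001 0.0053 0.0056] after rot [0.0002 0.0053 0.0056]
```

Call:
step_arm(
  motion=[
    [[0,0.005,0.005,0,0,0.9,1],[0,0,0,0,0,0,1],[0,0,0,0,0,0,1],[0,0,0,0,0,0,1],[0,0,0,0,0,0,1],[0,0,0,0,0,0,1],[0,0,0,0,0,0,1],[0,0,0,0,0,0,1]],
  ],
)

```text
time: 7.55
ee_pos: [464.8, -66.7, 168.7]
tool_rot: [1.01, 1.324, -1.005]
force: [0.8, -0.4, -1.0]
gripper_width: 0.206
```

```bash
python3 -c "
from h import *
from bench import camera
goto([464,-69,168.6],15.4)
i=camera_info('wrist');np.save('w5.npy',i,allow_pickle=True)
for n in('wrist','scene','top'):
  p=camera(n)[:,:,::-1];cv2.imwrite(f'pics/{n}5.png',p)
def C(n,x,y,w,h,k):
  im=cv2.imread(f'pics/{n}5.png');return cv2.resize(im[y:y+h,x:x+w],None,fx=k,fy=k,interpolation=cv2.INTER_CUBIC)
a=C('scene',200,180,170,130,4.5);cv2.imwrite('pics/s5.png',a)
a=C('top',255,95,130,170,3.5);cv2.imwrite('pics/t5.png',a)
"
```

```text
t 7.55 pos [464.8 -66.7 168.7] q [ 0.28  0.07 -0.52 -0.   -0.98  1.56] F [ 0.8 -0.4 -1. ] grip 0.206
rot deg [ 0.1  -0.06 -0.14] dworld [-0.8 -2.3 -0.1] shift in tool now [ 0.0001 -0.0014  0.002 ] after rot [ 0.0001 -0.0014  0.002 ]
```

View pics/wrist5.png

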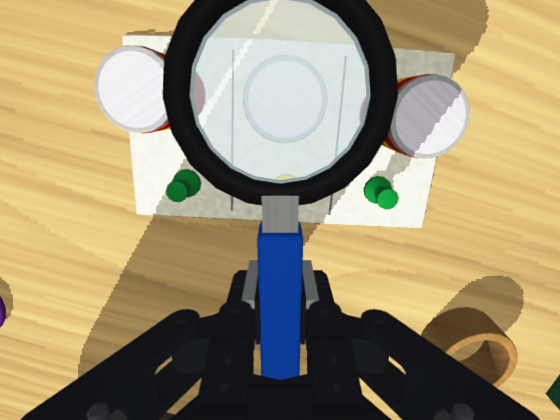

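View pics/s5.png

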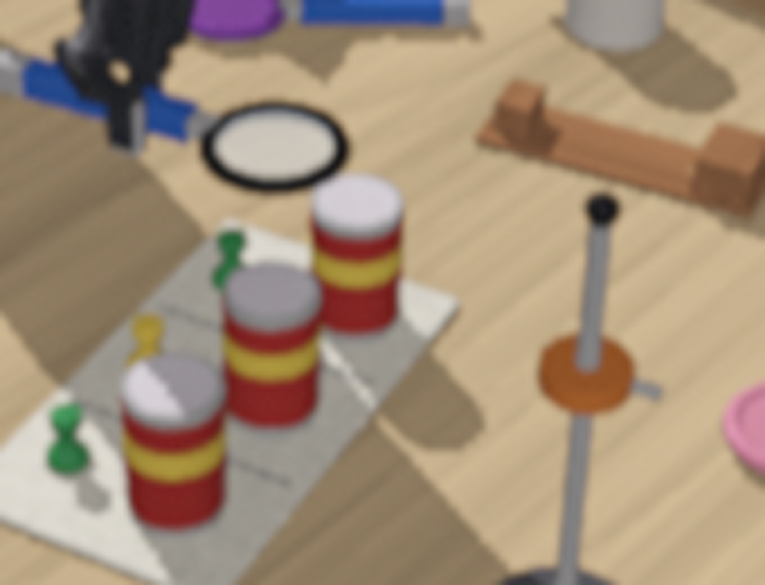

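View pics/t5.png

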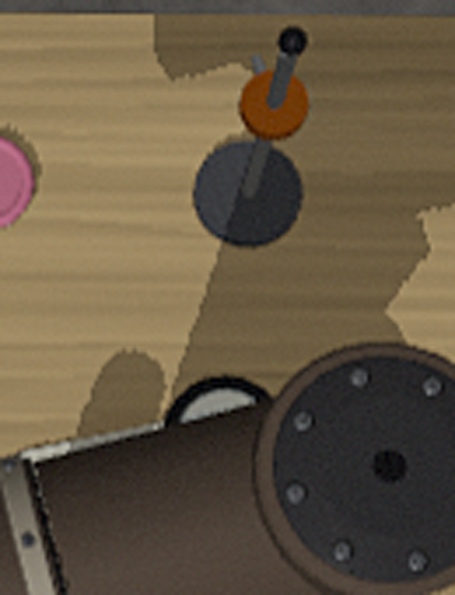

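```bash
python3 -c "
from h import *
i=np.load('w5.npy',allow_pickle=True).item()
print('lid wrist',unp('wrist',(285,98),94,i))
print('side lids',unp('wrist',[(135,89),(428,116)],94,i))
S=lambda p,z:unp('scene',cc(p,200,180,4.5),z)[0].round(1)
print('scene lens',S((275,146),190.5),'lid',S((272,293),94),S((272,296),94))
# overlay model
def C(n,x,y,w,h,k):
  im=cv2.imread(f'pics/{n}5.png');return cv2.resize(im[y:y+h,x:x+w],None,fx=k,fy=k,interpolation=cv2.INTER_CUBIC)
outs=[]
for z in(187,191,195):
  k=8;x,y=235,195;a=C('scene',x,y,50,75,k)
  off=np.array([0,0,0])
  L=np.array([464.8+82.5,-66.7+22.3])
  for dz in(-6,6): draw(a,'scene',circ((*L,z+dz),42.5),x,y,k,(255,255,0) if dz>0 else (255,0,255))
  draw(a,'scene',circ((546.5,-47,94),28),x,y,k,(0,255,0))
  outs.append(a)
cv2.imwrite('pics/o5.png',cv2.resize(np.hstack(outs),None,fx=.66,fy=.66))
w=cv2.imread('pics/wrist5.png')
L=np.array([464.8+82.5,-66.7+22.3])
draw(w,'wrist',circ((*L,196.5),42.5),0,0,1,(255,255,0),i);draw(w,'wrist',circ((546.5,-47,94),28),0,0,1,(0,0,255),i)
for p in((527,50),(563.2,-144)): draw(w,'wrist',circ((*p,94),28),0,0,1,(0,0,255),i)
cv2.imwrite('pics/ow5.png',w)
"
```

```text
lid wrist [[549.00008232 -46.00631467  94.        ]]
side lids [[ 529.11375877   50.44146711   94.        ]
 [ 564.55523365 -141.17992028   94.        ]]
scene lens [548.7 -43.1 190.5] lid [552.6 -49.8  94. ] [554.5 -51.8  94. ]
```

View pics/o5.png

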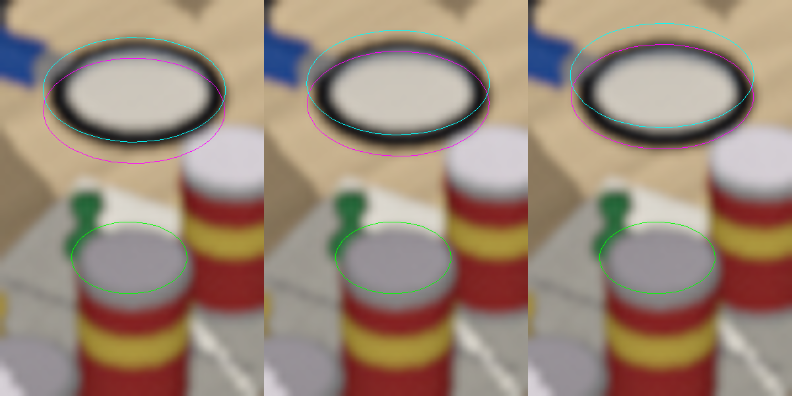

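View pics/ow5.png

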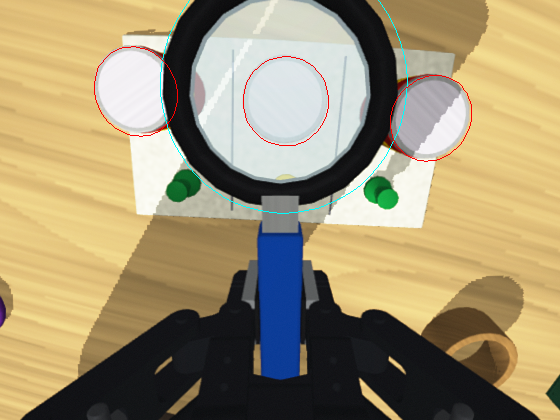

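The lens sits about 3 mm to the +y side of the lid. The wrist and scene views agree on this, and the height fits 190–191. I'll make a small shift.

Call:
step_arm(
  motion=[
    [[0,0,0.003,0,0,0,1],[0,0,0,0,0,0,1],[0,0,0,0,0,0,1],[0,0,0,0,0,0,1],[0,0,0,0,0,0,1],[0,0,0,0,0,0,1],[0,0,0,0,0,0,1],[0,0,0,0,0,0,1]],
  ],
)

```text
time: 8.5
ee_pos: [465.7, -70.0, 168.7]
tool_rot: [1.01, 1.324, -1.006]
force: [0.6, -0.2, -0.4]
gripper_width: 0.199
```

```bash
python3 -c "
from h import *
from bench import camera,arm
goto([465,-69.5,168.6],15.4)
print(arm.sense()['joint_vel'])
i=camera_info('wrist')
p=camera('wrist')[:,:,::-1].copy();cv2.imwrite('pics/wrist6.png',p)
s=camera('scene')[:,:,::-1];cv2.imwrite('pics/scene6.png',s)
"
```

```text
t 8.5 pos [465.7 -70.  168.7] q [ 0.27  0.07 -0.51 -0.   -0.98  1.57] F [ 0.6 -0.2 -0.4] grip 0.199
rot deg [ 0.09 -0.07 -0.14] dworld [-0.7  0.5 -0.1] shift in tool now [ 0.0001 -0.0006 -0.0007] after rot [ 0.0001 -0.0006 -0.0007]
[ 0.00108595 -0.00318867 -0.0006531   0.00021818 -0.00124247  0.00101811]
```

View pics/wrist6.png

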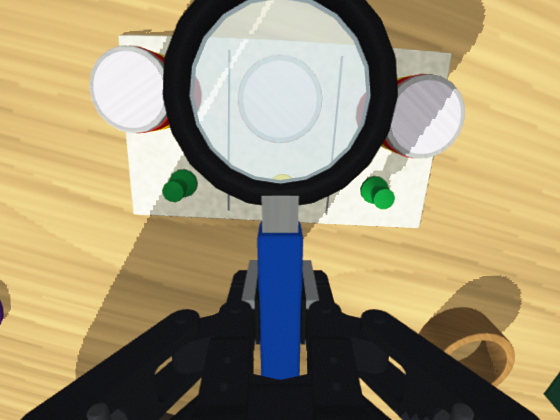

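View pics/scene6.png

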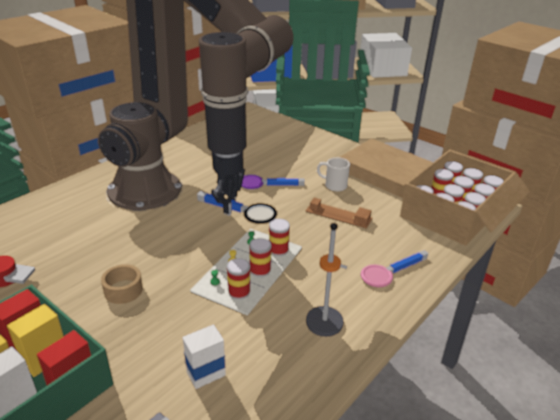

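The lid at (280,98) is now in line with the lens axis at column 280. The lens estimate is (548,-47,190.6) and the lid estimate is (547.5,-46.5). The yellow token shows just in front of this lid, and nothing else has moved. Handing in.

```bash
python3 -c "
from bench import ticket
print(ticket.hand_in())"
```

```text
the job is handed in; nothing more can be done
None
```

I picked up the black-rimmed reading lens by its handle, carried it to the middle tin (the one with the yellow token), and handed in with the gripper still holding it there.

- **Position:** my last checks put the lens centre at about (548, -47) and the lid centre at about (547.5, -46.5). The wrist view shows them aligned sideways. Along the handle, different estimates put the lid within about 3 mm of that.
- **Height:** the lens mid-plane was at about 190.6 mm, worked out from the arm's measured height and how the lens sat at the grasp. The collar's top face measured about 188–192 mm in the two fixed cameras.
- **Level and steady:** the tool was within 0.2° of pointing straight down and almost still. The gripper opening stayed at about 0.20, the width of the handle.
- **Surroundings:** the pictures showed no other object moved. The job took about 8.6 s.
- **Disagreement:** the scene camera put the lid 5–8 mm from where the other two cameras did. I relied on the top and wrist cameras, and used the scene camera only to compare the lens with the tin.

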